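# Drift the stuck hinge pin out of a portable mast foot

### The job

Take the drift punch from its wooden stand, feel for the stuck hinge pin through the slot in the top of the green mast foot, and drive the pin down and out until it bottoms in the cage below, pressing steadily and never harder than about 3 kg (30 N) on the mast foot or pin. Then put the punch back in its stand, nose down and fully home, and let go. Touch the mast foot with the punch only, and leave the other things on the table where they are.

Things in the scene. Friction and masses are not known exactly. Their poses are not given: they have to be found in the camera images.
- hinge: Green steel mast foot fixed to the table; origin: centre of its underside. Base 120 (x) x 120 (y) x 10 mm, post at its -x side, level top plate 8 mm thick, its top 110 mm above the table, with a slot. Under the plate sits an aluminium leaf (z 78 to 100 mm, 74 mm wide) with a tube stub to +x, 94 mm from the origin. The leaf has seized at an unknown place along the slot and does not move.
- slot (a point): Centre of the slot's mouth, on top of the top plate. Slot: through the plate, 42 mm along this point's y, 11 mm along x. Under it, 10 mm below this point, is the leaf's top with a vertical 10 mm bore at x = 0 but anywhere from y = -15 to +15 mm: find it by feel (or eye). Elsewhere in the slot a lowered punch stops on the leaf's top.
- pin (a joint): How far (m) the copper-coloured pin in the bore is driven down: starts at 0 to 0.006; 0.026 = bottomed in the cage under the leaf, clear of it. Stuck by friction: moves at about 8 N, plus 60 N per m/s, and stays where left; 9 mm thick. Its upper end is 16 mm below point slot at 0, 42 mm below at 0.026. Only the punch's nose can push it, from above.
- punch_mid (a point): Middle of the thick body of the steel drift punch (about 140 g, 130 mm long), on its axis; z points nose to head. Body: round, 16 mm thick, 37.5 mm below to 37.5 mm above this point; below it a nose 8 mm thick, 55 mm long, tip 92.5 mm below this point. Stands nose down in the stand, where this point is about 97.5 mm above the table. Grip the body from above.
- stand: Wooden punch stand, fixed to the table: block 80 x 80 x 60 mm, origin at the centre of its underside.
- stand_hole (a point): Centre of the mouth of the stand's hole, on its top face (60 mm above the table). The hole is 12 mm wide, vertical, and goes right through; the punch's nose goes in and the punch's shoulder (lower end of the thick body) rests on the stand's top.
- screwdriver: Bystander: yellow-handled screwdriver lying on the table, 170 mm long. Leave it.
- handheld: Bystander: black handheld radio lying on its back, 115 x 56 x 34 mm with a 120 mm aerial. Leave it.
- mug: Bystander: blue mug, 80 mm wide and 95 mm high. Leave it.
- tape: Bystander: roll of black tape lying flat, 72 mm wide. Leave it.
- wrench: Bystander: steel wrench lying on the table. Leave it.
- parts_tray: Bystander: orange parts tray, 110 x 75 x 28 mm, with brass pins. Leave it.
- microphone: Bystander: black hand microphone, 62 x 92 x 28 mm. Leave it.
Things that resemble listed ones, but are neither listed nor needed, are in the scene too. Leave any purple look-alike of the part that bears punch_mid alone.

How it is judged:
By the outcome, as a careful person would: the job done as asked, in the order asked, and still so for the second after the job is handed in, with the robot touching nothing.
It also fails if it takes over 72 s, if anything falls off the work surface, if the arm or the gripper's body presses on something with over 40 N, if the wrist force passes 120 N, or if a joint passes its speed limit or range.

### The arm

A 6-joint arm with a two-finger parallel gripper is mounted at the origin on the work surface. World frame = base frame: x ahead of the robot, y to its left, z up, the work surface at z = 0. Lengths are in m, angles in rad, forces in N, time in s.
With the tool pointing down it reaches from about 0.375 to 0.975 m from the base axis. Payload 3.8 kg.
Tool frame: the origin (TCP) lies midway between the tips of the shut fingers; the grasp point (between the pads) lies 19 mm behind it; z points along the fingers, y is the direction in which the jaws open and shut (so a half turn about z gives the same grasp; the last joint's range is limited). The gripper opens to 85 mm and grips with 20 to 120 N. Pads are 22 mm wide; open, the fingers measure 114 mm over their backs; the gripper's body (76 mm by 85 mm) begins 54 mm behind the grasp point. The pads swing forward as they close: fully open they stand 13 mm farther back than shut.
Start: joints at [-1.34, 0.264, 1.604, -0, 1.274, -0.037], TCP at [0.179, -0.651, 0.231] pointing down, gripper open.
Joint ranges: [-2.63, 2.63], [-0.94, 2.18], [0.31, 2.57], [-1.31, 4.45], [0, 2.66], [-2.55, 2.55]. Speed limits (rad/s): [2.57, 2.57, 3.14, 3.14, 3.14, 3.14].

### API

Orientations are given as a rotation vector (axis times angle).
In Python, from workcell import bot gives the robot as it stands.
- The arm moves only by the tool arm_command, never from a script. Its argument "targets" is text: rows parted by semicolons, each of 7 numbers parted by spaces: the shift along the tool's x, y, z in mm, then the turn, a rotation vector about the tool's x, y, z in degrees, then the opening, from 0 (shut) to 1 (fully open). A call has 1 to 10 rows; each row is the pose to reach, as a shift and turn from the pose commanded when the call began, along the tool's axes at that moment; what a row does not reach only later rows make up. A row lasts 1/12 s, in which the tool goes at most 41.7 mm and 7.16 degrees, less where a joint would pass 70% of its speed; a pose out of reach is approached as far as the arm can. A call with a gripper value outside its range is refused whole. The fingers move at their own pace and stop on an object; "newtons" is the grip in N (left out, the last holds). Time passes only in rows, so rows that repeat a pose let the fingers close. It gives the time, the measured TCP pose, the force and the opening at its end, in the units of the state.
- bot.read_state(): the state, without advancing time (a new reading comes with each control period).
- bot.read_camera(name): name is "side" or "top"; returns (picture, depth): 384x512x3 uint8, blue, green, red; 384x512 float32, m along the optical axis (not along the pixel's ray), 0 where there is no reading.
- bot.camera_params(name): a dict with "fov_y" (degrees; the focal length in pixels is half the picture's height over the tangent of half this angle, whatever the lens; pixels are square), "cx", "cy" (the principal point, pixels), "xyz" and "rotation" of the camera in the world. Camera axes: x right, y up, looking along -z (the intrinsics and any distortion apply to the point x, -y, -z); pixel columns grow to the right and rows downward; lengths in m; the calibration is good to about 2 mm. A picture is of the moment at which its call begins. camera_params takes no time and is no camera call.
- bot.finish_job(): hands the job in, once; it reports no verdict.
The state is a dict: "time": time; "q": joint angles; "joint_vel": joint speeds; "joint_torque": joint torques, N m; "tool_pos": TCP position; "tcp_rot": TCP orientation; "wrist_force": force on the tool from outside, world axes, zero at the start; "torque": the same for the moment, N m; "width": opening from 0.0 (shut) to 1.0 (fully open).
Only numpy, scipy, OpenCV 4.12 (cv2) and the standard library are available. Lean on these libraries where they do the work, as an engineer would, in place of code of your own. Each camera call takes 0.05 s, during which the arm holds its last target.

## Working session

There is one attempt and no reset: what is moved stays moved. The work goes in short steps, Python scripts to look and compute and a tool call to move; the robot and the scene stay as the last step left them, time stands still between calls to the robot, and variables do not carry over. Pictures are saved under pics/ and viewed, and the job is handed in when it is done.

Besides the shell and the picture viewer there is one more tool, called after "Emit:" as name(argument=value, ...) on one line, values as JSON. arm_command: Moves the arm, as the interface text tells. Its arguments: {"type":"object","properties":{"targets":{"type":"string"},"newtons":{"type":"number"}},"required":["targets"]}

```bash
mkdir -p pics; cat > h.py <<'E'
import numpy as np, cv2
from workcell import bot
def grab(n,tag):
    p,d=bot.read_camera(n); cv2.imwrite(f'pics/{tag}.png',p); np.save(f'pics/{tag}.npy',d); return p,d
def K(n):
    c=bot.camera_params(n); return c,192/np.tan(np.radians(c['fov_y'])/2)
def w(n,u,v,d):
    c,f=K(n); R=np.array(c['rotation']); R=R if R.shape==(3,3) else cv2.Rodrigues(R)[0]
    return R@np.array([(u-c['cx'])/f*d,-(v-c['cy'])/f*d,-d])+c['xyz']
def ray(n,u,v,z):
    a=w(n,u,v,1.0);c=np.array(bot.camera_params(n)['xyz']); t=(z-c[2])/(a-c)[2]; return c+(a-c)*t
def crop(src,tag,x0,y0,x1,y1,s):
    p=cv2.imread(f'pics/{src}.png')[y0:y1,x0:x1]; cv2.imwrite(f'pics/{tag}.png',cv2.resize(p,None,fx=s,fy=s,interpolation=cv2.INTER_CUBIC))
E
python3 - <<'E'
from h import *
grab('top','t0');grab('side','s0')
print(bot.camera_params('top'),bot.camera_params('side'));print(bot.read_state())
E
```

```text
{'fov_y': 45.42442689120284, 'cx': 254.75329094305633, 'cy': 187.6762711136213, 'xyz': array([ 3.46018635e-01, -2.68923152e-05,  1.60091982e+00]), 'rotation': array([ 0.09846284, -0.10966337, -1.56603544])} {'fov_y': 44.831818576512745, 'cx': 258.9208195723091, 'cy': 187.54104629403966, 'xyz': array([0.17795393, 0.82266986, 1.01567252]), 'rotation': array([ 0.22906365, -1.02573102, -2.57588303])}
{'time': 0.1, 'q': array([-1.33988492e+00,  2.64700555e-01,  1.60524705e+00, -1.04558284e-05,
        1.27374702e+00, -3.68922650e-02]), 'joint_vel': array([ 6.12993583e-04, -1.39442370e-03, -3.05867969e-03,  1.14645152e-05,
        1.18569493e-03, -9.20200089e-04]), 'joint_torque': array([-9.34658175e-06, -5.16708255e+01, -3.68590450e+01, -1.45457493e-04,
        6.31988427e-03, -1.52921712e-05]), 'tool_pos': array([ 0.17845846, -0.65027609,  0.23006604]), 'tcp_rot': array([-3.11139773e+00, -4.19134695e-01,  3.35204583e-04]), 'wrist_force': array([-0.9495234 , -0.84589222, -0.25682595]), 'torque': array([ 0.01877272, -0.00411153, -0.03207649]), 'width': 1.0002343419658994}
```

View pics/t0.png

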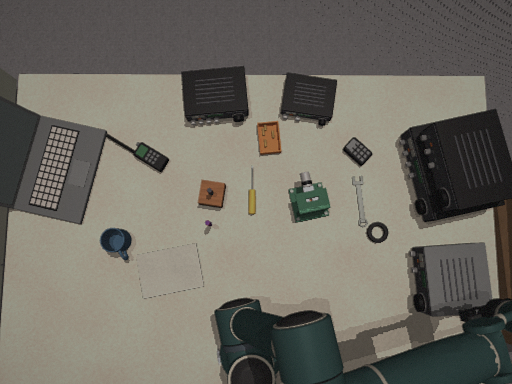

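View pics/s0.png

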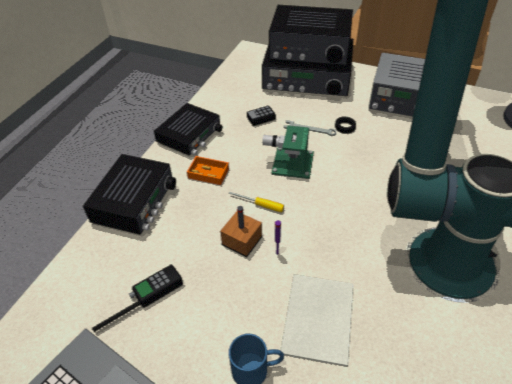

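The top view shows the stand with the punch at about (211,193), the hinge at (310,200) and the purple look-alike at (208,225). The side view shows the stand at (241,232), the purple one at (278,236) and the hinge at (293,150).

```bash
python3 - <<'E'
from h import *
crop('t0','t0a',185,165,245,240,10)
crop('t0','t0b',280,160,340,230,8)
crop('s0','s0a',210,190,300,265,8)
crop('s0','s0b',255,110,325,185,8)
d=np.load('pics/t0.npy')
np.set_printoptions(precision=4,suppress=True)
d1=d[186:200,202:222];print(np.round(d1,3)) 
E
```

```text
[[1.548 1.556 1.558 1.551 1.548 1.556 1.558 1.55  1.549 1.551 1.558 1.553
  1.548 1.558 1.56  1.558 1.557 1.558 1.553 1.555]
 [0.    1.552 1.557 1.555 1.556 1.56  1.552 1.553 1.555 1.558 1.554 1.554
  1.563 1.556 1.559 1.553 1.558 1.557 1.555 1.553]
 [1.554 1.556 1.56  1.56  1.551 1.56  1.479 1.475 1.477 1.561 1.551 1.553
  1.555 1.551 1.553 1.557 1.556 1.559 1.547 1.554]
 [1.547 1.554 1.553 1.554 1.554 1.48  1.48  1.481 1.477 1.475 1.552 1.555
  1.548 1.552 1.555 1.557 1.549 1.552 1.554 1.551]
 [1.553 1.557 1.555 1.556 1.553 1.474 1.477 1.475 1.478 1.481 1.556 1.551
  1.554 1.557 1.554 1.556 1.557 1.547 1.548 1.552]
 [1.553 1.555 1.55  1.551 1.55  1.481 1.478 1.474 1.475 1.484 1.509 1.556
  1.549 1.555 1.555 1.551 1.558 1.548 1.554 1.551]
 [1.551 1.554 1.557 1.554 1.552 1.548 1.48  1.475 1.477 1.493 1.52  1.545
  1.551 1.547 1.55  1.551 1.55  1.559 1.554 1.55 ]
 [1.557 1.546 1.549 1.551 1.552 1.554 1.554 1.506 1.503 1.517 1.531 1.547
  1.553 1.55  1.551 1.551 1.55  1.558 1.557 1.554]
 [1.552 1.552 1.555 1.547 1.552 1.554 1.553 1.549 1.533 1.527 1.541 1.548
  1.55  1.551 1.55  1.56  1.557 1.551 1.547 1.554]
 [1.55  1.547 1.554 1.55  1.549 1.549 1.548 1.546 1.552 1.553 1.544 1.554
  1.547 1.553 1.546 1.551 1.552 1.544 1.555 1.554]
 [1.555 1.55  1.549 1.547 1.545 1.551 1.553 1.55  1.553 1.551 1.554 1.551
  1.545 1.554 1.553 1.543 1.554 1.559 1.553 1.554]
 [1.549 1.546 1.556 1.55  1.55  1.548 1.551 1.558 1.544 1.549 1.548 1.549
  1.546 1.553 1.548 1.55  1.554 1.556 1.551 1.549]
 [1.545 1.553 1.556 1.552 1.55  1.545 1.551 1.549 1.551 1.549 1.547 1.554
  1.549 1.544 1.556 1.549 1.549 1.553 1.552 1.553]
 [1.543 1.55  1.555 1.545 1.547 1.552 1.549 1.554 1.554 1.553 1.552 1.554
  1.554 1.55  1.551 1.548 1.552 1.543 1.546 1.549]]
```

View pics/t0a.png

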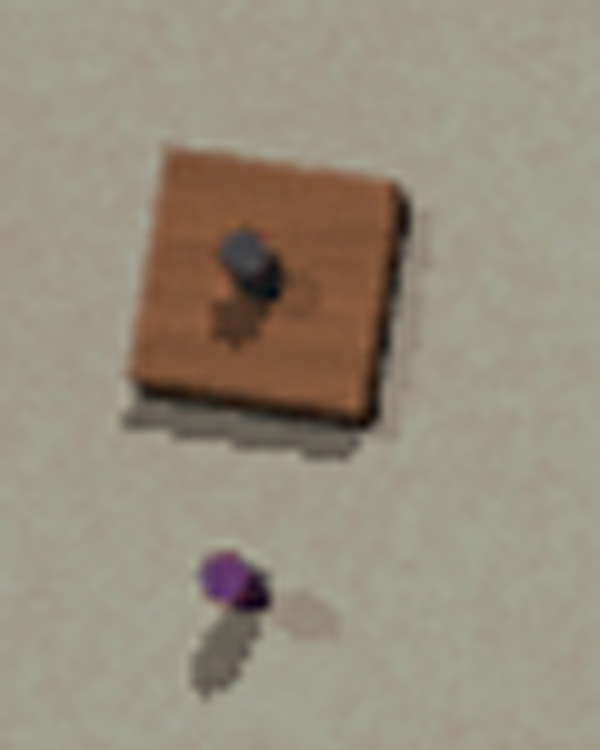

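View pics/t0b.png

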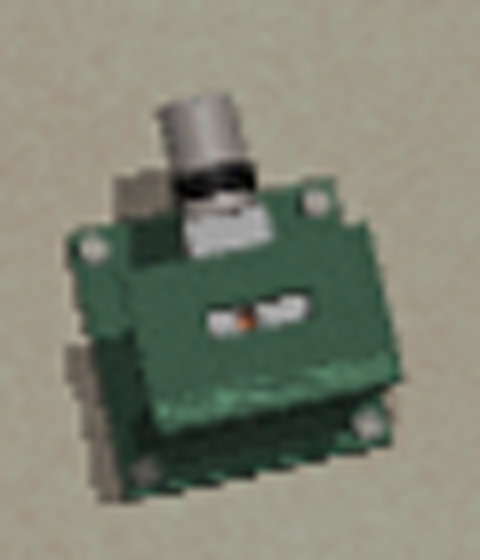

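View pics/s0a.png

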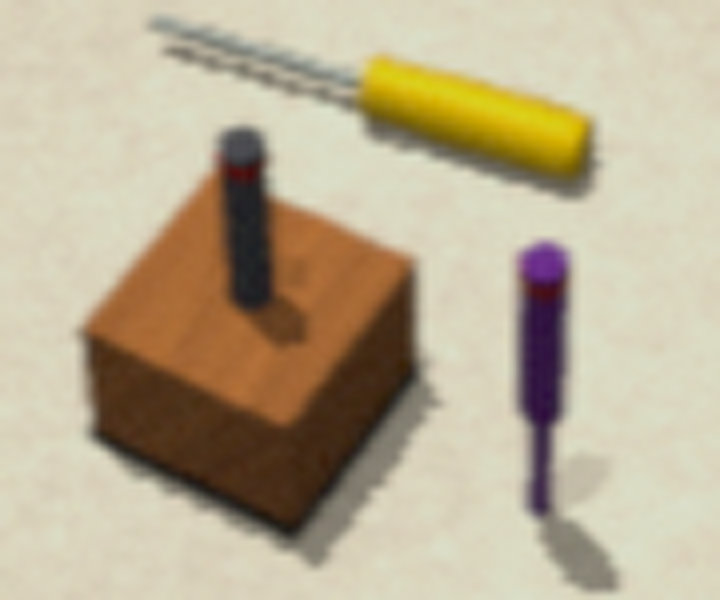

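View pics/s0b.png

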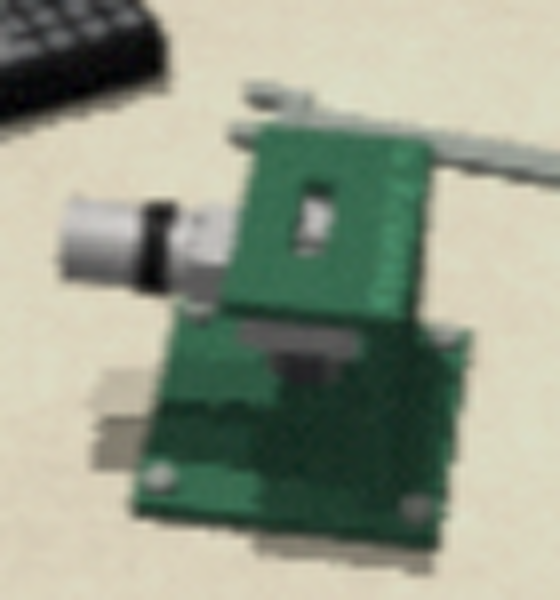

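```bash
python3 - <<'E'
from h import *
np.set_printoptions(precision=4,suppress=True)
def P(cam,x0,y0,s,x,y,z,n): print(n,ray(cam,x0+(x+.5)/s-.5,y0+(y+.5)/s-.5,z))
print('TOP')
T=lambda x,y,z,n:P('top',185,165,10,x,y,z,n)
T(245,245,.135,'head')
for a in [(166,150),(402,183),(370,418),(134,380)]: T(*a,.06,'stand')
T(225,577,.135,'purple')
H=lambda x,y,z,n:P('top',280,160,8,x,y,z,n)
H(207,323,.11,'slotL');H(309,303,.11,'slotR');H(247,317,.09,'pin .09');H(247,317,.1,'bore .1')
H(131,258,.11,'plate');H(363,222,.11,'plate');H(400,378,.11,'plate');H(160,430,.11,'plate')
H(92,247,.012,'bolt');H(316,202,.012,'bolt');H(370,422,.012,'bolt');H(146,470,.012,'bolt')
print('SIDE')
S=lambda x,y,z,n:P('side',210,190,8,x,y,z,n)
S(241,140,.135,'head');S(252,297,.06,'shoulder')
for a in [(216,172),(413,262),(295,425),(84,332)]: S(*a,.06,'stand')
G=lambda x,y,z,n:P('side',255,110,8,x,y,z,n)
G(318,182,.11,'slotR');G(311,250,.11,'slotL');
for a in [(262,127),(430,137),(415,317),(224,303)]: G(*a,.11,'plate')
E
```

```text
TOP
head [0.5366 0.1369 0.135 ]
stand [0.5788 0.1711 0.06  ]
stand [0.5677 0.091  0.06  ]
stand [0.4877 0.1009 0.06  ]
stand [0.5004 0.1806 0.06  ]
purple [0.4298 0.1416 0.135 ]
slotL [ 0.5048 -0.1763  0.11  ]
slotR [ 0.5132 -0.2182  0.11  ]
pin .09 [ 0.5095 -0.1953  0.09  ]
bore .1 [ 0.5084 -0.194   0.1   ]
plate [ 0.5315 -0.1455  0.11  ]
plate [ 0.5467 -0.2409  0.11  ]
plate [ 0.4825 -0.2549  0.11  ]
plate [ 0.461  -0.1566  0.11  ]
bolt [ 0.5485 -0.1381  0.012 ]
bolt [ 0.5686 -0.2363  0.012 ]
bolt [ 0.4722 -0.2582  0.012 ]
bolt [ 0.4512 -0.1606  0.012 ]
SIDE
head [0.5343 0.1341 0.135 ]
shoulder [0.5331 0.1367 0.06  ]
stand [0.5666 0.0918 0.06  ]
stand [0.4897 0.1034 0.06  ]
stand [0.499  0.1793 0.06  ]
stand [0.5781 0.1704 0.06  ]
slotR [ 0.5142 -0.2208  0.11  ]
slotL [ 0.5035 -0.1828  0.11  ]
plate [ 0.5453 -0.244   0.11  ]
plate [ 0.4834 -0.2617  0.11  ]
plate [ 0.4558 -0.1615  0.11  ]
plate [ 0.523  -0.1433  0.11  ]
```

```bash
cat >> h.py <<'E'
np.set_printoptions(precision=4,suppress=True)
def to(x,y,z):
    s=bot.read_state(); R=cv2.Rodrigues(s['tcp_rot'])[0]
    print('t',s['time'],'pos',s['tool_pos'],'F',s['wrist_force'],'w',s['width'],'zax',R[:,2],'xax',R[:,0])
    print('shift mm',R.T@(np.array([x,y,z])-s['tool_pos'])*1000)
E
python3 -c "
from h import *
to(.5335,.136,.24)"
```

```text
t 0.1 pos [ 0.1785 -0.6503  0.2301] F [-0.9495 -0.8459 -0.2568] w 1.0002343419658994 zax [-0.0005  0.002  -1.    ] xax [0.9644 0.2646 0.0001]
shift mm [ 550.4482 -664.3175   -8.5011]
```

Emit:
arm_command(targets="275 -332 -9 0 0 0 1;275 -332 -9 0 0 0 1;275 -332 -9 0 0 0 1;275 -332 -9 0 0 0 1;275 -332 -9 0 0 0 1;275 -332 -9 0 0 0 1;275 -332 -9 0 0 0 1;275 -332 -9 0 0 0 1;275 -332 -9 0 0 0 1;275 -332 -9 0 0 0 1", newtons=60)

```text
time: 0.93
tool_pos: [0.35, -0.2692, 0.2397]
tcp_rot: [-3.113, -0.418, 0.0]
wrist_force: [1.2, -0.4, -0.1]
width: 1.002
```

```bash
python3 -c "
from h import *
to(.5335,.136,.24)"
```

```text
t 0.9333 pos [ 0.35   -0.2692  0.2397] F [ 1.2452 -0.3569 -0.1439] w 1.001603344157249 zax [-0.      0.0002 -1.    ] xax [0.9645 0.264  0.    ]
shift mm [ 283.9328 -342.3495   -0.2152]
```

Emit:
arm_command(targets="280 -338 0 0 0 0 1;280 -338 0 0 0 0 1;280 -338 0 0 0 0 1;280 -338 0 0 0 0 1;280 -338 0 0 0 0 1;280 -338 0 0 0 0 1;280 -338 0 0 0 0 1;280 -338 0 0 0 0 1;280 -338 0 0 0 0 1;280 -338 0 0 0 0 1")

```text
time: 1.77
tool_pos: [0.5214, 0.1107, 0.2396]
tcp_rot: [3.113, 0.42, -0.001]
wrist_force: [0.5, -0.4, 0.5]
width: 0.999
```

Emit:
arm_command(targets="0 0 0 0 0 0 1;0 0 0 0 0 0 1;0 0 0 0 0 0 1")

```text
time: 2.02
tool_pos: [0.5207, 0.1084, 0.2392]
tcp_rot: [3.113, 0.421, -0.003]
wrist_force: [-0.0, -0.1, 0.3]
width: 1.003
```

```bash
python3 -c "
from h import *
grab('side','s1');grab('top','t1')
to(.5335,.136,.088);print(bot.read_state()['q'])"
```

```text
t 2.1167 pos [0.5207 0.1073 0.2396] F [-0.7449 -0.8364  0.3907] w 1.0019556830438705 zax [-0.0009 -0.0006 -1.    ] xax [ 0.9647  0.2634 -0.001 ]
shift mm [ 20.0295 -24.3591 151.5765]
[ 0.1567 -0.0128  1.8981 -0.0004  1.2573  1.461 ]
```

Emit:
arm_command(targets="20 -24.5 0 0 0 0 1;20 -24.5 0 0 0 0 1;20 -24.5 40 0 0 0 1;20 -24.5 75 0 0 0 1;20 -24.5 110 0 0 0 1;20 -24.5 110 0 0 0 1")

```text
time: 2.62
tool_pos: [0.5279, 0.1346, 0.1226]
tcp_rot: [3.113, 0.416, -0.022]
wrist_force: [-2.0, -1.0, -0.6]
width: 0.998
```

```bash
python3 -c "
from h import *
grab('side','s2');grab('top','t2')
to(.5335,.136,.088);crop('s2','s2a',190,150,310,265,6);crop('t2','t2a',160,140,270,240,6)"
```

```text
t 2.7167 pos [0.5328 0.1359 0.1291] F [ 0.8468 -0.6452  0.279 ] w 0.9979067807582869 zax [-0.0035 -0.0009 -1.    ] xax [ 0.9648  0.263  -0.0037]
shift mm [ 0.8708  0.1181 41.1349]
```

View pics/s2a.png

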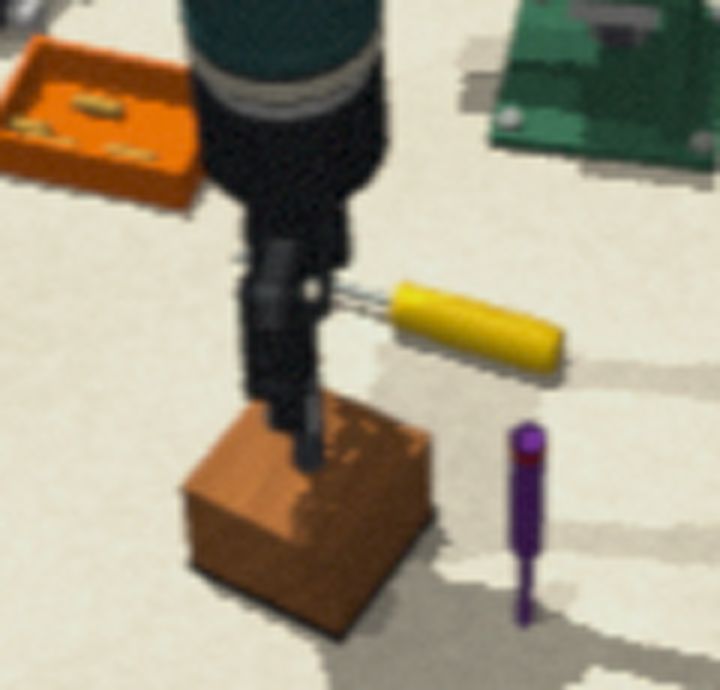

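The jaws straddle the punch. The near finger is at about crop (305,430) with the punch behind it. I'll go down and grip.

Emit:
arm_command(targets="0.5 0 20 0 0 0 1;0.5 0 40 0 0 0 1;0.5 0 41 0 0 0 1;0.5 0 41 0 0 0 1;0.5 0 41 0 0 0 1")

```text
time: 3.13
tool_pos: [0.5365, 0.1376, 0.0917]
tcp_rot: [-3.113, -0.419, -0.006]
wrist_force: [0.7, 0.2, 0.2]
width: 1.001
```

Emit:
arm_command(targets="0 0 0 0 0 0 0.3;0 0 0 0 0 0 0.2;0 0 0 0 0 0 0.1;0 0 0 0 0 0 0.05;0 0 0 0 0 0 0;0 0 0 0 0 0 0;0 0 0 0 0 0 0;0 0 0 0 0 0 0;0 0 0 0 0 0 0", newtons=80)

```text
time: 3.88
tool_pos: [0.5348, 0.1376, 0.0893]
tcp_rot: [-3.113, -0.419, -0.0]
wrist_force: [-0.5, -0.5, 4.2]
width: 0.167
```

```bash
python3 -c "
from h import *
to(.5335,.136,.088)"
```

```text
t 3.8833 pos [0.5348 0.1376 0.0893] F [-0.4819 -0.4504  4.1932] w 0.16736249972605802 zax [ 0.0002  0.0001 -1.    ] xax [0.9644 0.2646 0.0002]
shift mm [-1.7126  1.2409  1.2842]
```

Emit:
arm_command(targets="0 0 -15 0 0 0 0;0 0 -35 0 0 0 0;0 0 -60 0 0 0 0;0 0 -90 0 0 0 0;0 0 -120 0 0 0 0;0 0 -140 0 0 0 0;0 0 -140 0 0 0 0;0 0 -140 0 0 0 0;0 0 -140 0 0 0 0")

```text
time: 4.63
tool_pos: [0.5336, 0.1373, 0.227]
tcp_rot: [3.113, 0.419, -0.004]
wrist_force: [-0.3, -0.5, -2.0]
width: 0.164
```

```bash
python3 -c "
from h import *
grab('side','s3');grab('top','t3')
to(.5090,-.193,.24);crop('s3','s3a',190,100,310,265,4);crop('t3','t3a',160,140,270,240,6)"
```

```text
t 4.7333 pos [0.5331 0.1372 0.2262] F [ 1.4724 -1.0976 -1.3278] w 0.1641538225269691 zax [-0.0045 -0.0009 -1.    ] xax [ 0.9644  0.2646 -0.0046]
shift mm [-110.6812  312.0813  -13.3436]
```

View pics/s3a.png

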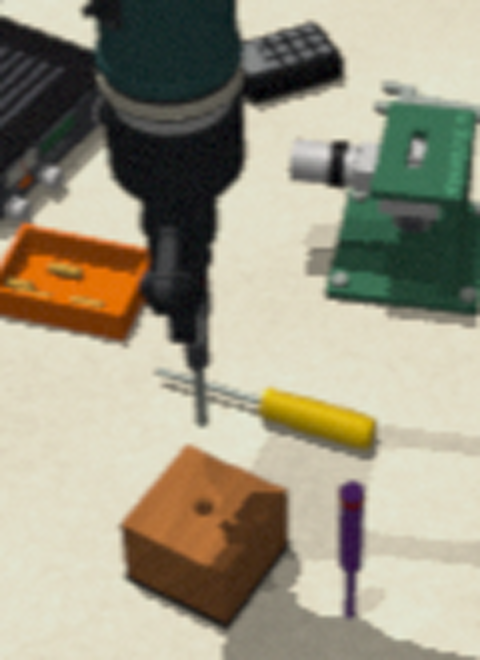

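The punch is lifted. The nose tip is at crop (202,422) and the empty stand hole is at crop (204,508).

```bash
python3 -c "
from h import *
f=lambda x,y,z:print(ray('side',190+(x+.5)/4-.5,100+(y+.5)/4-.5,z))
f(204,508,.06);f(202,422,.142)
to(0,0,0)"
```

```text
[0.5343 0.1369 0.06  ]
[0.5331 0.1333 0.142 ]
t 4.7333 pos [0.5331 0.1372 0.2262] F [ 1.4724 -1.0976 -1.3278] w 0.1641538225269691 zax [-0.0045 -0.0009 -1.    ] xax [ 0.9644  0.2646 -0.0046]
shift mm [-549.3762   -8.6462  228.7526]
```

View pics/t3a.png

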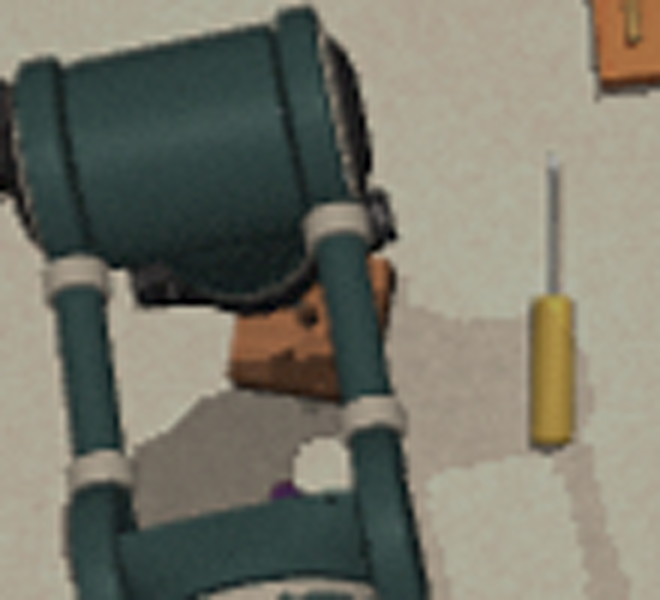

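Emit:
arm_command(targets="-11 31 0 0 0 1 0;-25 70 0 0 0 2 0;-39 110 0 0 0 3.6 0;-53 150 0 0 0 3.6 0;-67 190 0 0 0 3.6 0;-81 229 0 0 0 3.6 0;-94 266 0 0 0 3.6 0;-104 295 0 0 0 3.6 0;-110 312 0 0 0 3.6 0;-110 312 0 0 0 3.6 0")

```text
time: 5.57
tool_pos: [0.5097, -0.1959, 0.2268]
tcp_rot: [3.126, 0.315, -0.005]
wrist_force: [-0.9, 0.6, -2.0]
width: 0.166
```

Emit:
arm_command(targets="0 0 0 0 0 0 0;0 0 0 0 0 0 0;0 0 0 0 0 0 0")

```text
time: 5.82
tool_pos: [0.5108, -0.1912, 0.228]
tcp_rot: [-3.124, -0.323, 0.002]
wrist_force: [0.1, 0.3, -1.2]
width: 0.168
```

```bash
python3 -c "
from h import *
grab('side','s4');grab('top','t4')
to(.5094,-.1928,.21);crop('s4','s4a',230,60,340,190,5);crop('t4','t4a',260,140,350,240,6)"
```

```text
t 5.9167 pos [ 0.5112 -0.1911  0.2286] F [-0.26    0.5933 -1.8001] w 0.17057460536383 zax [-0.0006  0.0005 -1.    ] xax [ 0.9787  0.2053 -0.0004]
shift mm [-2.0738  1.2767 18.6146]
```

View pics/s4a.png

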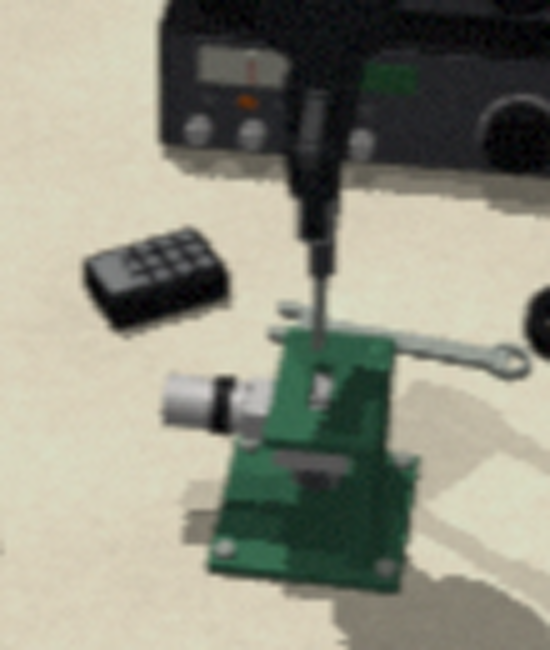

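View pics/t4a.png

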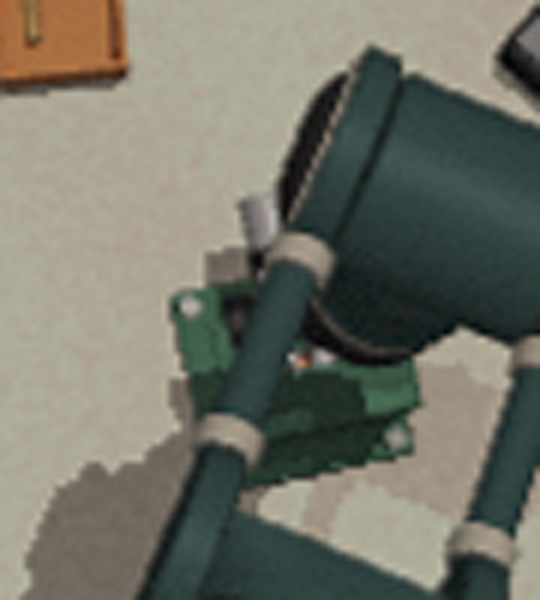

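Emit:
arm_command(targets="-1.5 1.2 8 0 0 0 0;-1.5 1.2 15 0 0 0 0;-1.5 1.2 15 0 0 0 0;-1.5 1.2 15 0 0 0 0;-1.5 1.2 15 0 0 0 0;-1.5 1.2 15 0 0 0 0")

```text
time: 6.42
tool_pos: [0.5101, -0.1939, 0.2142]
tcp_rot: [3.125, 0.322, 0.001]
wrist_force: [0.8, 0.7, -0.7]
width: 0.169
```

```bash
python3 -c "
from h import *
grab('side','s5')
to(.5094,-.1928,.21);crop('s5','s5a',270,95,320,150,12);
f=lambda x,y,z:print(ray('side',230+(x+.5)/5-.5,60+(y+.5)/5-.5,z))
f(320,347,.1443)"
```

```text
t 6.4667 pos [ 0.5102 -0.194   0.2143] F [ 0.6412 -0.2479 -1.6858] w 0.1677326696763667 zax [ 0.0005 -0.0002 -1.    ] xax [0.9791 0.2035 0.0005]
shift mm [-0.5014 -1.3106  4.2615]
[ 0.5085 -0.1947  0.1443]
```

View pics/s5a.png

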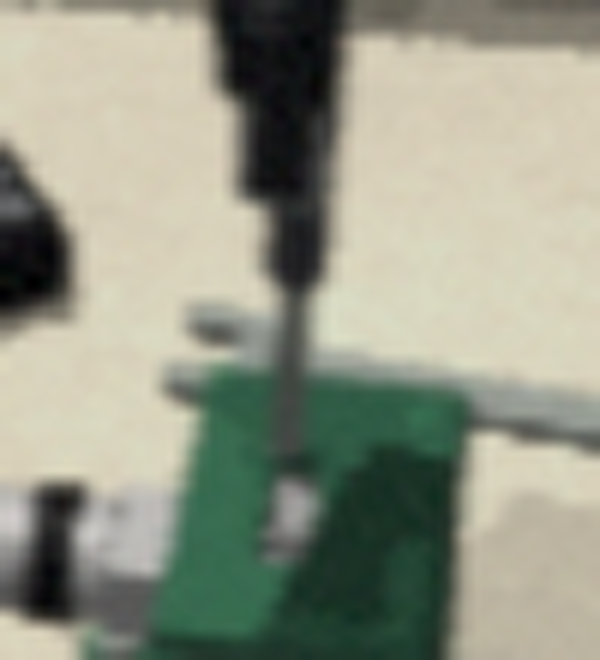

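```bash
python3 -c "
from h import *
f=lambda x,y,z:print(ray('side',270+(x+.5)/12-.5,95+(y+.5)/12-.5,z))
f(288,452,.130);f(280,562,.11);f(296,462,.11);f(262,562,.11);f(303,562,.11)
# pixel check of expected slot ends
"
```

```text
[ 0.5091 -0.1973  0.13  ]
[ 0.5042 -0.1798  0.11  ]
[ 0.5134 -0.2174  0.11  ]
[ 0.5083 -0.1782  0.11  ]
[ 0.4989 -0.1819  0.11  ]
```

Emit:
arm_command(targets="-0.5 -1.5 5 0 0 0 0;-0.5 -1.5 10 0 0 0 0;-0.5 -1.5 15 0 0 0 0;-0.5 -1.5 18 0 0 0 0;-0.5 -1.5 18 0 0 0 0;-0.5 -1.5 18 0 0 0 0")

```text
time: 6.97
tool_pos: [0.5088, -0.1924, 0.1954]
tcp_rot: [-3.125, -0.321, 0.001]
wrist_force: [0.5, -0.8, -1.7]
width: 0.162
```

Emit:
arm_command(targets="0 0 1.5 0 0 0 0;0 0 3 0 0 0 0;0 0 4 0 0 0 0;0 0 4 0 0 0 0")

```text
time: 7.3
tool_pos: [0.5091, -0.1925, 0.1918]
tcp_rot: [-3.125, -0.321, 0.0]
wrist_force: [-0.1, 0.2, -1.5]
width: 0.163
```

```bash
python3 -c "
from h import *
to(.5094,-.1928,.194)"
```

```text
t 7.3 pos [ 0.5091 -0.1925  0.1918] F [-0.0827  0.1669 -1.5462] w 0.16325782842666414 zax [-0.0003  0.0001 -1.    ] xax [ 0.9791  0.2035 -0.0002]
shift mm [ 0.2747  0.3675 -2.2294]
```

Emit:
arm_command(targets="0 0 1 0 0 0 0;0 0 2 0 0 0 0;0 0 3 0 0 0 0;0 0 4 0 0 0 0;0 0 5 0 0 0 0;0 0 5 0 0 0 0")

```text
time: 7.8
tool_pos: [0.509, -0.1924, 0.1866]
tcp_rot: [-3.125, -0.321, 0.001]
wrist_force: [-0.8, -1.5, -1.9]
width: 0.167
```

Emit:
arm_command(targets="0 0 1 0 0 0 0;0 0 2 0 0 0 0;0 0 2 0 0 0 0")

```text
time: 8.05
tool_pos: [0.509, -0.1925, 0.1847]
tcp_rot: [-3.125, -0.321, 0.0]
wrist_force: [0.1, 0.5, -1.6]
width: 0.167
```

Emit:
arm_command(targets="0 0 1 0 0 0 0;0 0 2 0 0 0 0;0 0 2 0 0 0 0")

```text
time: 8.3
tool_pos: [0.5093, -0.1929, 0.183]
tcp_rot: [3.124, 0.322, 0.0]
wrist_force: [0.6, -1.1, -1.3]
width: 0.164
```

Tip is at about 0.099 m with no contact yet. I'll keep going in small steps.

Emit:
arm_command(targets="0 0 1 0 0 0 0;0 0 2 0 0 0 0;0 0 2 0 0 0 0")

```text
time: 8.55
tool_pos: [0.5092, -0.1928, 0.1809]
tcp_rot: [3.124, 0.321, 0.0]
wrist_force: [-0.2, -1.9, -1.7]
width: 0.165
```

Emit:
arm_command(targets="0 0 1 0 0 0 0;0 0 2 0 0 0 0;0 0 2 0 0 0 0")

```text
time: 8.8
tool_pos: [0.5092, -0.1928, 0.1789]
tcp_rot: [3.125, 0.321, 0.0]
wrist_force: [0.5, -2.0, -1.8]
width: 0.164
```

Emit:
arm_command(targets="0 0 1 0 0 0 0;0 0 2 0 0 0 0;0 0 2 0 0 0 0")

```text
time: 9.05
tool_pos: [0.5092, -0.1927, 0.1769]
tcp_rot: [3.125, 0.321, 0.0]
wrist_force: [0.5, -2.7, -1.1]
width: 0.166
```

The nose is in the bore, with a slight side load in −y. I'll ease it about 0.5 mm and continue to the pin.

Emit:
arm_command(targets="0 0.6 0.5 0 0 0 0;0 0.6 1.5 0 0 0 0;0 0.6 2 0 0 0 0")

```text
time: 9.3
tool_pos: [0.5091, -0.1929, 0.1747]
tcp_rot: [-3.125, -0.321, 0.0]
wrist_force: [0.0, -2.2, -0.7]
width: 0.166
```

Emit:
arm_command(targets="0 0 1 0 0 0 0;0 0 2 0 0 0 0;0 0 2 0 0 0 0")

```text
time: 9.55
tool_pos: [0.5094, -0.1929, 0.1734]
tcp_rot: [-3.125, -0.321, -0.0]
wrist_force: [-0.7, -0.8, 2.0]
width: 0.166
```

Emit:
arm_command(targets="0 0 1 0 0 0 0;0 0 2 0 0 0 0;0 0 2 0 0 0 0")

```text
time: 9.8
tool_pos: [0.5096, -0.193, 0.1721]
tcp_rot: [3.125, 0.321, 0.001]
wrist_force: [-1.8, -0.4, 5.7]
width: 0.169
```

Contact with the pin at about TCP 0.1735. I'll drive it down steadily.

Emit:
arm_command(targets="0 0 1 0 0 0 0;0 0 2 0 0 0 0;0 0 3 0 0 0 0;0 0 3 0 0 0 0")

```text
time: 10.13
tool_pos: [0.5096, -0.193, 0.1692]
tcp_rot: [3.125, 0.321, 0.001]
wrist_force: [-2.6, -0.6, 5.6]
width: 0.165
```

Emit:
arm_command(targets="0 0 1 0 0 0 0;0 0 2 0 0 0 0;0 0 3 0 0 0 0;0 0 3 0 0 0 0")

```text
time: 10.47
tool_pos: [0.5096, -0.193, 0.1662]
tcp_rot: [3.125, 0.321, 0.001]
wrist_force: [-0.9, 0.5, 5.7]
width: 0.166
```

Emit:
arm_command(targets="0 0 1 0 0 0 0;0 0 2 0 0 0 0;0 0 3 0 0 0 0;0 0 3 0 0 0 0")

```text
time: 10.8
tool_pos: [0.5096, -0.1931, 0.1631]
tcp_rot: [3.125, 0.321, 0.001]
wrist_force: [-2.0, -0.0, 6.4]
width: 0.165
```

Emit:
arm_command(targets="0 0 1 0 0 0 0;0 0 2 0 0 0 0;0 0 3 0 0 0 0;0 0 4 0 0 0 0;0 0 4 0 0 0 0")

```text
time: 11.22
tool_pos: [0.5096, -0.193, 0.1591]
tcp_rot: [3.125, 0.321, 0.001]
wrist_force: [-2.0, -0.1, 6.5]
width: 0.163
```

Emit:
arm_command(targets="0 0 1 0 0 0 0;0 0 2 0 0 0 0;0 0 3 0 0 0 0;0 0 4 0 0 0 0;0 0 4 0 0 0 0")

```text
time: 11.63
tool_pos: [0.5096, -0.1931, 0.1551]
tcp_rot: [3.125, 0.321, 0.001]
wrist_force: [-2.4, -0.4, 6.4]
width: 0.166
```

Emit:
arm_command(targets="0 0 0.7 0 0 0 0;0 0 1.4 0 0 0 0;0 0 2 0 0 0 0;0 0 2 0 0 0 0")

```text
time: 11.97
tool_pos: [0.5096, -0.1931, 0.1532]
tcp_rot: [3.125, 0.321, 0.001]
wrist_force: [-1.4, 0.1, 6.6]
width: 0.16
```

Emit:
arm_command(targets="0 0 0.5 0 0 0 0;0 0 1 0 0 0 0;0 0 1 0 0 0 0")

```text
time: 12.22
tool_pos: [0.5096, -0.1931, 0.1522]
tcp_rot: [3.125, 0.321, 0.001]
wrist_force: [-2.4, 0.6, 5.5]
width: 0.165
```

Emit:
arm_command(targets="0 0 0.5 0 0 0 0;0 0 0.5 0 0 0 0")

```text
time: 12.38
tool_pos: [0.5098, -0.1931, 0.1521]
tcp_rot: [3.125, 0.321, 0.002]
wrist_force: [-2.4, 0.7, 8.5]
width: 0.168
```

Emit:
arm_command(targets="0 0 0.5 0 0 0 0;0 0 0.5 0 0 0 0")

```text
time: 12.55
tool_pos: [0.5099, -0.1931, 0.152]
tcp_rot: [3.125, 0.321, 0.002]
wrist_force: [-2.1, 0.4, 10.4]
width: 0.164
```

Emit:
arm_command(targets="0 0 0.5 0 0 0 0;0 0 1 0 0 0 0;0 0 1 0 0 0 0;0 0 1 0 0 0 0")

```text
time: 12.88
tool_pos: [0.5102, -0.1932, 0.1519]
tcp_rot: [3.125, 0.321, 0.003]
wrist_force: [-3.3, 1.8, 13.9]
width: 0.163
```

```bash
python3 -c "
from h import *
grab('side','s6')
to(.5094,-.1928,.23);crop('s6','s6a',240,70,330,180,5)"
```

```text
t 12.9333 pos [ 0.5102 -0.1932  0.152 ] F [-4.094   1.3093 14.0121] w 0.16695209889297097 zax [ 0.0021 -0.0004 -1.    ] xax [0.9791 0.2035 0.002 ]
shift mm [ -0.5607  -0.4864 -78.0381]
```

View pics/s6a.png

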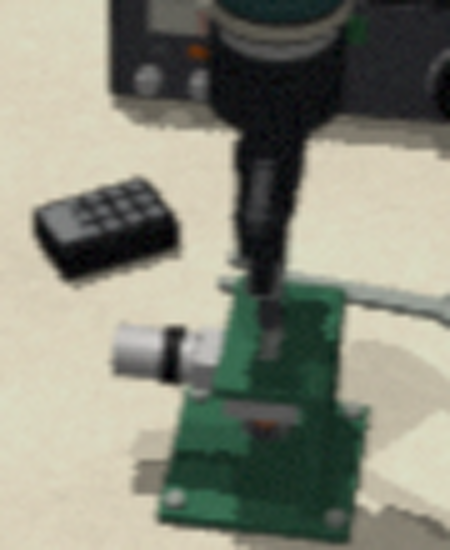

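The copper pin is now visible in the cage under the leaf at crop (265,425), and the force rose without further travel, so it has bottomed. I'll withdraw straight up.

Emit:
arm_command(targets="0 0 -4 0 0 0 0;0 0 -10 0 0 0 0;0 0 -18 0 0 0 0;0 0 -28 0 0 0 0;0 0 -40 0 0 0 0;0 0 -55 0 0 0 0;0 0 -70 0 0 0 0;0 0 -80 0 0 0 0;0 0 -80 0 0 0 0")

```text
time: 13.68
tool_pos: [0.511, -0.1935, 0.2327]
tcp_rot: [3.123, 0.321, 0.008]
wrist_force: [0.1, -0.3, -0.9]
width: 0.168
```

```bash
python3 -c "
from h import *
grab('side','s7')
to(.5345,.1373,.230);crop('s7','s7a',240,70,330,180,5)"
```

```text
t 13.7333 pos [ 0.5103 -0.1932  0.231 ] F [-0.1967 -0.3132 -1.3931] w 0.16786280293274722 zax [ 0.0032 -0.0008 -1.    ] xax [0.9791 0.2036 0.003 ]
shift mm [  90.9571 -318.6949    0.8174]
```

View pics/s7a.png

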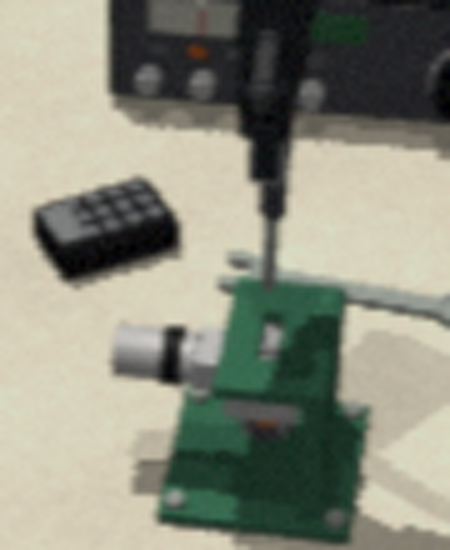

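Emit:
arm_command(targets="9 -32 0 0 0 0 0;20 -71 0 0 0 0 0;31 -110 0 0 0 0 0;42 -150 0 0 0 0 0;54 -190 0 0 0 0 0;65 -230 0 0 0 0 0;76 -267 0 0 0 0 0;85 -297 0 0 0 0 0;91 -319 0 0 0 0 0;91 -319 0 0 0 0 0")

```text
time: 14.57
tool_pos: [0.5326, 0.1421, 0.2278]
tcp_rot: [-3.122, -0.328, 0.003]
wrist_force: [-0.4, -0.7, -1.1]
width: 0.162
```

Emit:
arm_command(targets="0 0 0 0 0 0 0;0 0 10 0 0 0 0;0 0 20 0 0 0 0;0 0 20 0 0 0 0;0 0 20 0 0 0 0;0 0 20 0 0 0 0")

```text
time: 15.07
tool_pos: [0.5332, 0.1368, 0.2084]
tcp_rot: [3.125, 0.319, -0.002]
wrist_force: [0.4, -0.2, -2.6]
width: 0.165
```

```bash
python3 -c "
from h import *
grab('side','s8');grab('top','t8')
to(.5345,.1375,.160);crop('s8','s8a',210,170,280,250,8);crop('t8','t8a',180,160,260,230,8)"
```

```text
t 15.1667 pos [0.5338 0.1372 0.2093] F [ 0.3224  0.1535 -1.1414] w 0.16495614850991505 zax [ 0.0005  0.0001 -1.    ] xax [0.9793 0.2026 0.0006]
shift mm [ 0.7557 -0.1285 49.2854]
```

View pics/s8a.png

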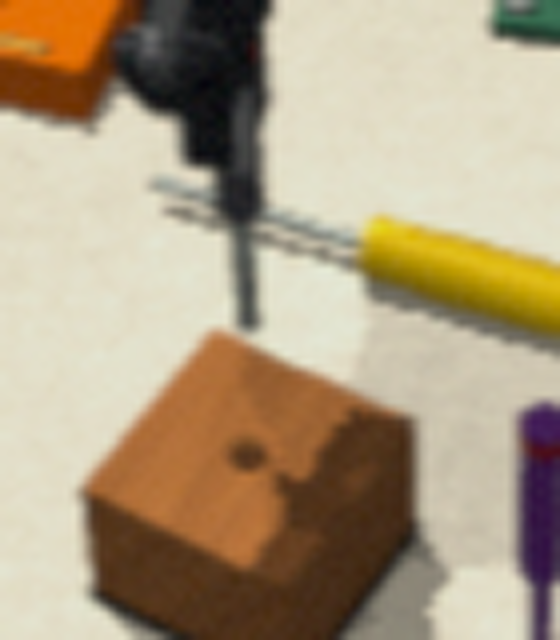

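View pics/t8a.png

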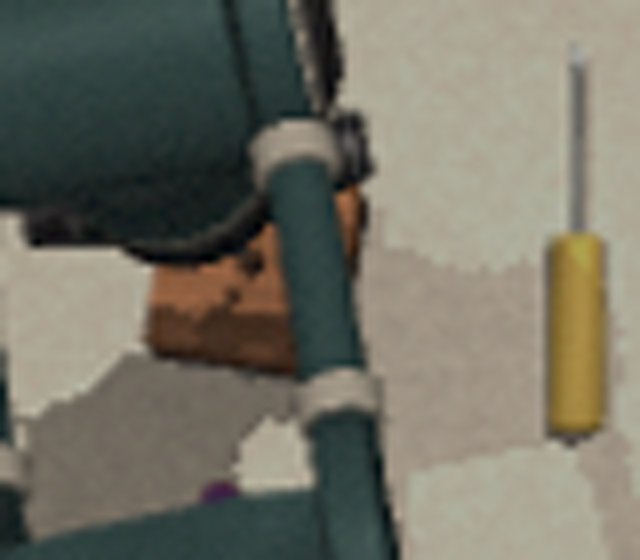

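```bash
python3 -c "
from h import *
f=lambda x,y,z:print(ray('side',210+(x+.5)/8-.5,170+(y+.5)/8-.5,z))
f(247,325,.125);f(247,455,.06)
print(ray('top',180+(252.5)/8-.5,160+(263.5)/8-.5,.06))"
```

```text
[0.5323 0.1352 0.125 ]
[0.535  0.1366 0.06  ]
[0.5348 0.1369 0.06  ]
```

Emit:
arm_command(targets="1.8 -0.4 15 0 0 0 0;1.8 -0.4 30 0 0 0 0;1.8 -0.4 45 0 0 0 0;1.8 -0.4 57 0 0 0 0;1.8 -0.4 57 0 0 0 0;1.8 -0.4 57 0 0 0 0")

```text
time: 15.67
tool_pos: [0.5347, 0.1383, 0.1515]
tcp_rot: [3.125, 0.321, -0.002]
wrist_force: [0.4, 0.0, -1.0]
width: 0.168
```

```bash
python3 -c "
from h import *
grab('side','s9')
to(.5348,.1376,.160);crop('s9','s9a',215,190,265,240,12)"
```

```text
t 15.7167 pos [0.5355 0.1385 0.1525] F [ 0.0478 -0.1841 -1.7129] w 0.16918056156960112 zax [ 0.0005  0.0001 -1.    ] xax [0.9791 0.2034 0.0005]
shift mm [-0.8489  0.7286 -7.5446]
```

View pics/s9a.png

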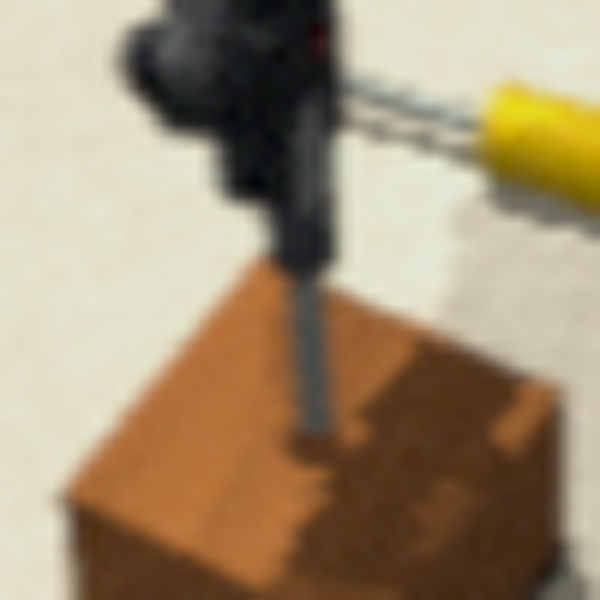

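```bash
python3 -c "
from h import *
f=lambda x,y,z:print(ray('side',215+(x+.5)/12-.5,190+(y+.5)/12-.5,z))
f(317,428,.0682);f(311,448,.06);f(311,443,.06)"
```

```text
[0.5324 0.1382 0.0682]
[0.5344 0.1379 0.06  ]
[0.5349 0.1366 0.06  ]
```

Emit:
arm_command(targets="1 1.1 0 0 0 0 0;1 1.1 3 0 0 0 0;1 1.1 6 0 0 0 0;1 1.1 9 0 0 0 0;1 1.1 9 0 0 0 0")

```text
time: 16.13
tool_pos: [0.5358, 0.1375, 0.1423]
tcp_rot: [3.125, 0.321, -0.002]
wrist_force: [-0.3, -1.2, -1.8]
width: 0.166
```

Emit:
arm_command(targets="0 0 1 0 0 0 0;0 0 2 0 0 0 0;0 0 2 0 0 0 0")

```text
time: 16.38
tool_pos: [0.5362, 0.1376, 0.1407]
tcp_rot: [3.125, 0.321, -0.001]
wrist_force: [-0.7, -0.3, -1.3]
width: 0.165
```

Emit:
arm_command(targets="0 0 1 0 0 0 0;0 0 2 0 0 0 0;0 0 2 0 0 0 0")

```text
time: 16.63
tool_pos: [0.5362, 0.1376, 0.1388]
tcp_rot: [3.125, 0.321, -0.0]
wrist_force: [-0.3, 0.6, -1.4]
width: 0.167
```

It is in the hole with no contact force. Continuing down.

Emit:
arm_command(targets="0 0 4 0 0 0 0;0 0 8 0 0 0 0;0 0 12 0 0 0 0;0 0 16 0 0 0 0;0 0 20 0 0 0 0;0 0 20 0 0 0 0")

```text
time: 17.13
tool_pos: [0.5354, 0.1374, 0.1176]
tcp_rot: [3.125, 0.321, -0.004]
wrist_force: [-0.0, 0.0, -1.5]
width: 0.167
```

Emit:
arm_command(targets="0 0 4 0 0 0 0;0 0 8 0 0 0 0;0 0 12 0 0 0 0;0 0 16 0 0 0 0;0 0 20 0 0 0 0;0 0 23 0 0 0 0;0 0 25 0 0 0 0;0 0 25 0 0 0 0")

```text
time: 17.8
tool_pos: [0.5359, 0.1375, 0.0933]
tcp_rot: [3.125, 0.321, -0.002]
wrist_force: [0.3, -0.6, -1.1]
width: 0.17
```

Emit:
arm_command(targets="0 0 1 0 0 0 0;0 0 2 0 0 0 0;0 0 2 0 0 0 0")

```text
time: 18.05
tool_pos: [0.5364, 0.1376, 0.092]
tcp_rot: [3.125, 0.321, 0.0]
wrist_force: [-1.1, 0.6, -1.6]
width: 0.165
```

Emit:
arm_command(targets="0 0 1 0 0 0 0;0 0 2 0 0 0 0;0 0 2 0 0 0 0;0 0 2 0 0 0 0")

```text
time: 18.38
tool_pos: [0.5363, 0.1376, 0.0899]
tcp_rot: [3.125, 0.321, -0.0]
wrist_force: [0.8, -0.6, -1.1]
width: 0.167
```

Emit:
arm_command(targets="0 0 1 0 0 0 0;0 0 1 0 0 0 0;0 0 1 0 0 0 0")

```text
time: 18.63
tool_pos: [0.5366, 0.1377, 0.0893]
tcp_rot: [-3.125, -0.321, -0.001]
wrist_force: [0.1, 1.0, 0.8]
width: 0.165
```

Emit:
arm_command(targets="0 0 1 0 0 0 0;0 0 1 0 0 0 0;0 0 1 0 0 0 0")

```text
time: 18.88
tool_pos: [0.5367, 0.1377, 0.0893]
tcp_rot: [-3.125, -0.321, -0.001]
wrist_force: [-3.5, 0.4, 6.5]
width: 0.168
```

```bash
python3 -c "
from h import *
to(.5348,.1376,.0893)"
```

```text
t 18.8833 pos [0.5367 0.1377 0.0893] F [-3.5464  0.3728  6.4893] w 0.16802853627463113 zax [ 0.0006  0.0001 -1.    ] xax [0.9791 0.2035 0.0006]
shift mm [-1.8835 -0.2891 -0.0496]
```

The punch is seated at the grasp height with the force rising. Releasing.

Emit:
arm_command(targets="0 0 -0.5 0 0 0 0.1;0 0 -0.5 0 0 0 0.25;0 0 -0.5 0 0 0 0.4;0 0 -0.5 0 0 0 0.6;0 0 -0.5 0 0 0 0.8;0 0 -0.5 0 0 0 0.8;0 0 -0.5 0 0 0 0.8;0 0 -0.5 0 0 0 0.8")

```text
time: 19.55
tool_pos: [0.5363, 0.1376, 0.0884]
tcp_rot: [3.125, 0.321, -0.0]
wrist_force: [-0.4, 0.0, -0.1]
width: 0.799
```

Emit:
arm_command(targets="0 0 -10 0 0 0 0.8;0 0 -25 0 0 0 0.8;0 0 -45 0 0 0 0.8;0 0 -70 0 0 0 0.8;0 0 -100 0 0 0 0.8;0 0 -130 0 0 0 0.8;0 0 -150 0 0 0 0.8;0 0 -150 0 0 0 0.8")

```text
time: 20.22
tool_pos: [0.5398, 0.1383, 0.2457]
tcp_rot: [-3.124, -0.321, -0.017]
wrist_force: [1.1, 0.2, 1.0]
width: 0.801
```

Emit:
arm_command(targets="-15 40 0 0 0 0 0.8;-30 80 0 0 0 0 0.8;-45 120 0 0 0 0 0.8;-60 160 0 0 0 0 0.8;-70 200 0 0 0 0 0.8;-70 230 0 0 0 0 0.8;-70 230 0 0 0 0 0.8;-70 230 0 0 0 0 0.8")

```text
time: 20.88
tool_pos: [0.5142, -0.1034, 0.2383]
tcp_rot: [-3.125, -0.315, 0.001]
wrist_force: [-0.3, -0.7, -0.3]
width: 0.804
```

```bash
python3 -c "
from h import *
grab('side','s10');grab('top','t10')
to(.5348,.1376,.0893);crop('s10','s10a',210,110,310,265,4);crop('t10','t10a',185,165,345,240,4)"
```

```text
t 20.9833 pos [ 0.5143 -0.1013  0.2382] F [-0.225   0.9373 -0.2835] w 0.8007825064012615 zax [-0.0007  0.0008 -1.    ] xax [ 0.9792  0.2031 -0.0005]
shift mm [  68.6942 -229.5945  149.0993]
```

View pics/s10.png

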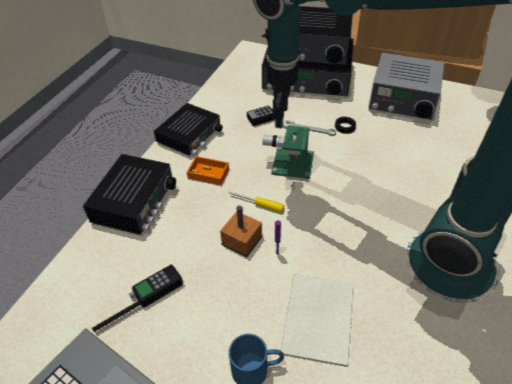

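View pics/s10a.png

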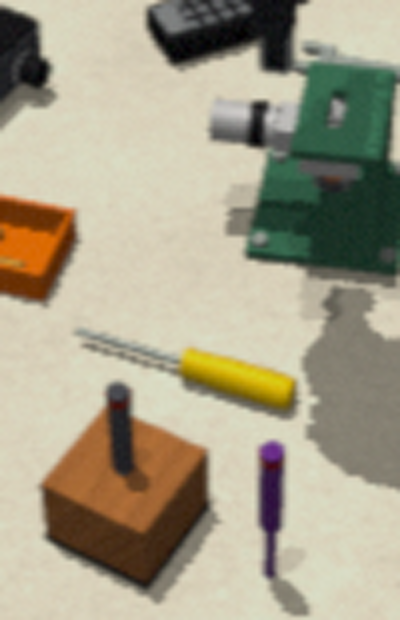

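View pics/t10a.png

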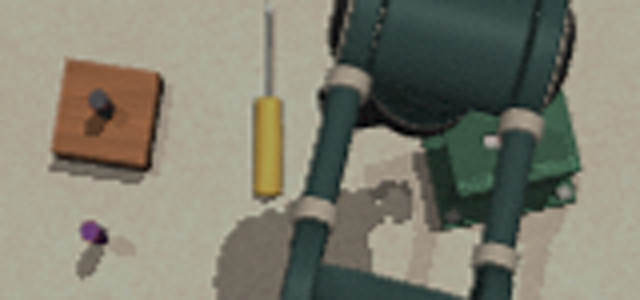

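The punch is standing in the stand with its head at side pixel (240,207), the same as at the start. The pin is still down in the cage, at crop (333,180), and the bystanders are in place. Handing in.

```bash
python3 -c "
from h import *
d=np.load('pics/s10.npy');e=np.load('pics/s0.npy');print(d[206:209,239:243],e[206:209,239:243])
print(bot.finish_job())"
```

```text
[[1.1708 1.1669 1.1724 1.3475]
 [1.173  1.1697 1.172  1.3505]
 [1.1657 1.1662 1.1702 1.3456]] [[1.1713 1.1737 1.1712 1.3521]
 [1.167  1.1706 1.1693 1.1695]
 [1.1687 1.165  1.1703 1.1664]]
the job is handed in; nothing more can be done
None
```

The hinge pin is driven down and bottomed in the cage, and the punch is back in its stand, nose down and released. I handed the job in at about 21 s.

- **Finding the bore:** I spotted it by eye about 4 mm off the slot's centre. The nose went in on the first try.
- **Driving the pin:** It moved at about 7–8 N and stopped at the expected depth, with the nose about 42 mm below the slot. The highest reading was 14 N at the wrist, about 16 N on the pin. The copper pin showed in the cage under the leaf, and still did after I withdrew the punch.
- **Returning the punch:** It met the stand at the same height as when I gripped it (TCP 0.0893 m). The final pictures show its head within about a pixel of where it started.
- **Other objects:** The purple look-alike and the other things in view had not visibly moved. I compared these by eye only.

Two checks disagreed slightly. The two cameras differed by a few mm in places. On the way back, the side camera put the nose about 2 mm off in x from where the arm's position implied, so I corrected partway before it entered the stand hole freely.

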